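Pull the wrong fitting and flag the empty bay

ROBOT

A 6-joint arm with a two-finger parallel gripper is mounted at the origin on the work surface. World frame = base frame: x ahead of the robot, y to its left, z up, the work surface at z = 0. Lengths are in m, angles in rad, forces in N, time in s.
With the tool pointing down it reaches from about 0.25 to 0.775 m from the base axis. Payload 4 kg.
Tool frame: the origin (TCP) lies at the very end of the fingers, on their centre line; the grasp point (between the pads) lies 19 mm behind it; z points along the fingers, y is the line along which they close (so a half turn about z gives the same grasp; the last joint's range is limited). The gripper opens to 94 mm and grips with 3 to 60 N. Pads are 16 mm wide; open, the fingers measure 119 mm over their backs; the gripper's body (75 mm by 177 mm) begins 78 mm behind the grasp point.
Start: joints at [1.246, 0.087, 1.371, -0, 1.684, -0.103], TCP at [0.121, 0.537, 0.206] pointing down, gripper open.
Joint ranges: [-3.1, 3.1], [-0.76, 2.03], [0.27, 2.55], [-1.08, 4.22], [0.17, 2.65], [-2.57, 2.57]. Speed limits (rad/s): [2.79, 2.79, 3.14, 3.14, 3.14, 3.14].

INTERFACE

Orientations are given as [roll, pitch, yaw] about the fixed x, y, z axes, in that order (R = Rz(yaw) Ry(pitch) Rx(roll)).
In Python, from bench import robot gives the robot as it stands. The module is installed in compiled form; this text tells all that it offers.
- The arm moves only by the tool move_arm, never from a script. Its argument "deltas" is one flat list of numbers, 7 for each row, row after row: the turn, a rotation vector about the tool's x, y, z in rad, then the shift along the tool's x, y, z in cm, then the closure, from -1 (fully open) to 1 (shut). A call has 1 to 8 rows; each row is the pose to reach, as a shift and turn from the pose commanded when the call began, along the tool's axes at that moment; what a row does not reach only later rows make up. A row lasts 1/10 s, in which the tool goes at most 50 mm and 8.59 degrees, less where a joint would pass 70% of its speed; a pose out of reach is approached as far as the arm can. A call with a gripper value outside its range is refused whole. The fingers move at their own pace and stop on an object; the grip force is fixed at half the most. Time passes only in rows, so rows that repeat a pose let the fingers close. It gives the time, the measured TCP pose, the force, the opening and the grip force at its end, in the units of the state.
- robot.get_obs(): the state, without advancing time (a new reading comes with each control period).
- robot.snapshot(name): name is "scene" or "top" or "wrist"; returns a dict with "image" (400x640x3 uint8, red, green, blue), "depth" (400x640 float32, m along the optical axis (not along the pixel's ray), 0 where there is no reading), "fov_y" (degrees; the focal length in pixels is half the picture's height over the tangent of half this angle, whatever the lens; pixels are square), "cx", "cy" (the principal point, pixels), "D" ([k1, k2, p1, p2, k3] as OpenCV has them; the pictures are not rectified), "origin" and "orientation" of the camera in the world; the wrist camera has in their place "T_tool_cam" (4x4, takes a point from camera to tool coordinates, whose origin is the TCP and whose axes are the flange's). Camera axes: x right, y up, looking along -z (the intrinsics and any distortion apply to the point x, -y, -z); pixel columns grow to the right and rows downward; lengths in m; the calibration is good to about 2 mm. A picture is of the moment at which its call begins: read the wrist's pose just before it.
- robot.close_job(): hands the job in; it is judged then, once.
The state is a dict: "time": time; "joint_positions": joint angles; "qvel": joint speeds; "joint_torque": joint torques, N m; "tool_pos": TCP position; "ee_rot": TCP orientation; "wrist_force": force on the tool from outside, world axes, zero at the start; "wrist_torque": the same for the moment, N m; "width": finger opening in m; "finger_force": force on a finger pad.
Only numpy, scipy, OpenCV 4.12 (cv2) and the standard library are available. Lean on these libraries where they do the work, as an engineer would, in place of code of your own. Each camera call takes 0.05 s, during which the arm holds its last target. There are 200 camera calls.

TASK

One of the three bays of the white stock rack holds a short end cap where a tall coupling belongs. Take the end cap out and set it down standing upright in the free part of the returns crate, then take the flat reorder plate from its stand and slide it edgewise down, fully home, into the slot along the far side (away from the robot) of the bay that has become empty. Set both down without dropping them, and leave everything else where it is, including the couplings and the bushing already in the crate.

Things in the scene. Friction and masses are not known exactly. Their poses are not given: they have to be found in the camera images.
- rack: fixed white stock rack, 120 (x) by 330 mm (y), origin centre of its underside on the table. Base board 8 mm thick; three bays in a row along y, 105 mm apart, with 5 mm walls between and at the -x side reaching 30 mm above the table; at its +x side a grey block with one slot per bay, flared mouth 51 mm above the table
- bay_1 (a point): centre of the floor (top of the base board, 8 mm above the table) of the bay at the rack's +y end; a fitting stands here
- bay_2 (a point): the same for the middle bay
- bay_3 (a point): the same for the bay at the rack's -y end
- slot_1 (a point): centre of the slot's floor (8 mm above the table), slot of bay_1, 55 mm to the rack's +x of the bay centre. Each slot is 11.2 mm wide (rack x), 88 mm long (rack y) and 35 mm deep, and above that flares out to about 22 mm
- slot_2 (a point): the same for the slot of bay_2
- slot_3 (a point): the same for the slot of bay_3
- end_cap: the wrong fitting: dark grey-blue plastic end cap, 70 mm tall: ribbed flange 64 mm in diameter (67 over the ribs) and 22 mm high at the foot, plain round body 52 mm in diameter from 26 mm up to the flat closed top. About 0.12 kg. Origin centre of its underside, z up. Starts upright in one of the bays, not the same one each time
- coupling_1: right fitting, leave alone: dark grey-blue plastic coupling 100 mm tall, 48 mm in diameter with a ribbed collar (62 mm, 65 over the ribs) at half height; origin centre of its underside. Stands in one of the bays
- coupling_2: the same as coupling_1, in another bay
- crate: fixed, brick-red plastic returns crate, open on top, 240 mm (its x) by 150 mm (its y) by 50 mm high, walls and floor 5 mm; origin centre of its underside on the table. At the left or the right of the rack, the stand being on the other side
- bushing: dark grey-blue reducer bushing standing in the crate, leave alone: 44 mm tall, 50 mm in diameter at the foot (30 mm high), 36 mm above; origin centre of its underside. Within 70 mm (crate x) and 30 mm (crate y) of the crate's centre
- stand: fixed grey stand of the plate: foot 60 by 120 mm, 8 mm thick, on it one slot like those of the rack (slot floor 8 mm above the table, 35 mm deep, slot along its y axis); origin centre of its underside on the table
- plate: reorder plate: flat white plastic board, 8 mm thick (its x), 80 mm wide (its y), 130 mm tall (its z), about 0.10 kg; origin centre of its lower edge. Starts upright in the stand's slot, 95 mm of it showing above the slot
- valve: bystander: brass ball valve 70 mm long, with steel lever 50 mm above the table, in front of the rack
- screwdriver: bystander: screwdriver 180 mm long lying in front of the rack
- paste_jar: bystander: grey jar, 70 mm in diameter, 75 mm tall, beyond the rack
- carton: bystander: cardboard box 80 by 110 by 60 mm, beyond the rack
- cap_stack: bystander: stack of dark flat caps, 72 mm in diameter, 58 mm tall, beyond the rack
- tape_roll: bystander: white tape roll lying flat, 90 mm in diameter, 25 mm high, beyond the crate or stand on the -y side
Things that resemble listed ones, but are neither listed nor needed, are in the scene too. What is meant by the plate is not pink, and is the smaller of those in its own colour.

How it is judged:
By the outcome, as a careful person would: the job done as asked, in the order asked, and still so for the second after the job is handed in, with the robot touching nothing.
It also fails if it takes over 69 s, if anything falls off the work surface, if the arm or the gripper's body presses on something with over 40 N, if the wrist force passes 120 N, or if a joint passes its speed limit or range.

## Working session

There is one attempt and no reset: what is moved stays moved. The work goes in short steps, Python scripts to look and compute and a tool call to move; the robot and the scene stay as the last step left them, time stands still between calls to the robot, and variables do not carry over. Pictures are saved under pics/ and viewed, at most 14 in all, crops included, and the job is handed in when it is done.

Besides the shell and the picture viewer there is one more tool, called as a command line: name --argument value ..., lists and objects as JSON in quotes. move_arm: Moves the arm, as the interface text tells. Its arguments: {"type":"object","properties":{"deltas":{"type":"array","items":{"type":"number"}}},"required":["deltas"]}

```bash
mkdir -p pics
cat > h.py <<'E'
import numpy as np, cv2, pickle
from scipy.spatial.transform import Rotation as Ro
from bench import robot
def snap(n,save):
    o=robot.get_obs(); s=robot.snapshot(n); s['obs']=o
    if n=='wrist':
        T=np.eye(4);T[:3,:3]=Ro.from_euler('xyz',o['ee_rot']).as_matrix();T[:3,3]=o['tool_pos']
        s['T']=T@np.array(s['T_tool_cam'])
    else:
        T=np.eye(4); q=np.array(s['orientation'])
        T[:3,:3]=q if q.shape==(3,3) else (Ro.from_euler('xyz',q).as_matrix() if q.size==3 else Ro.from_quat(q).as_matrix())
        T[:3,3]=s['origin']; s['T']=T
    pickle.dump(s,open(f'pics/{save}.pkl','wb')); cv2.imwrite(f'pics/{save}.png',s['image'][:,:,::-1]); return s
def load(n): return pickle.load(open(f'pics/{n}.pkl','rb'))
def K(s):
    f=s['image'].shape[0]/2/np.tan(np.radians(s['fov_y'])/2); return np.array([[f,0,s['cx']],[0,f,s['cy']],[0,0,1.]])
def rays(s,uv):
    p=cv2.undistortPoints(np.array(uv,float).reshape(-1,1,2),K(s),np.array(s['D'],float)).reshape(-1,2)
    return np.c_[p[:,0],-p[:,1],-np.ones(len(p))]   # depth 1
def atz(s,uv,z):
    d=rays(s,uv)@s['T'][:3,:3].T; o=s['T'][:3,3]; return o+d*((z-o[2])/d[:,2])[:,None]
def cloud(s):
    h,w=s['depth'].shape; u,v=np.meshgrid(np.arange(w),np.arange(h))
    r=rays(s,np.c_[u.ravel(),v.ravel()])*s['depth'].reshape(-1,1)
    return (r@s['T'][:3,:3].T+s['T'][:3,3]).reshape(h,w,3)
def bydepth(s,uv):
    c=cloud(s); return np.array([c[int(v),int(u)] for u,v in uv])
def tri(views):
    A=np.zeros((3,3));b=np.zeros(3)
    for s,uv in views:
        d=(rays(s,[uv])@s['T'][:3,:3].T)[0]; d/=np.linalg.norm(d); P=np.eye(3)-np.outer(d,d); A+=P; b+=P@s['T'][:3,3]
    return np.linalg.solve(A,b)
E
python3 - <<'E'
from h import *
np.set_printoptions(precision=4,suppress=True)
for n in ['top','scene']:
    s=snap(n,n+'0'); print(n,s['fov_y'],s['cx'],s['cy'],s['D'],s['origin'],s['orientation'],(s['depth']>0).mean())
    print(s['T'])
print(robot.get_obs())
a=cv2.imread('pics/top0.png');cv2.imwrite('pics/top0b.png',cv2.resize(a,(800,500)))
a=cv2.imread('pics/scene0.png');cv2.imwrite('pics/scene0b.png',cv2.resize(a,(800,500)))
E
```

```text
top 53.89787310547856 322.39389771858856 196.83266985367086 [-0.022  0.     0.     0.     0.   ] [0.478  0.0227 0.9242] [ 0.1296  0.0115 -1.5402] 0.99620703125
[[ 0.0306  0.9912 -0.1288  0.478 ]
 [-0.9995  0.0288 -0.0154  0.0227]
 [-0.0115  0.1292  0.9916  0.9242]
 [ 0.      0.      0.      1.    ]]
scene 56.448156824054124 322.40835096741404 199.45506039501734 [-0.0396  0.      0.      0.      0.    ] [ 1.234  -0.0704  0.7603] [0.7369 0.0021 1.4033] 0.9959921875
[[ 0.1667 -0.73    0.6628  1.234 ]
 [ 0.986   0.1249 -0.1104 -0.0704]
 [-0.0021  0.672   0.7406  0.7603]
 [ 0.      0.      0.      1.    ]]
{'time': 0.1, 'joint_positions': array([ 1.2459,  0.0879,  1.3721,  0.    ,  1.6836, -0.1031]), 'qvel': array([-0.0017, -0.0017, -0.004 ,  0.0008,  0.0015, -0.0017]), 'joint_torque': array([  0.0024, -34.1249, -30.3303,   0.072 ,   0.0305,  -0.0001]), 'tool_pos': array([0.1208, 0.5361, 0.2044]), 'ee_rot': array([-3.1397, -0.0002,  2.9198]), 'wrist_force': array([-1.0211,  0.7147,  0.3479]), 'wrist_torque': array([-0.0419, -0.0211, -0.0079]), 'finger_force': 0.0, 'width': 0.09373503459790379}
```

View pics/top0b.png

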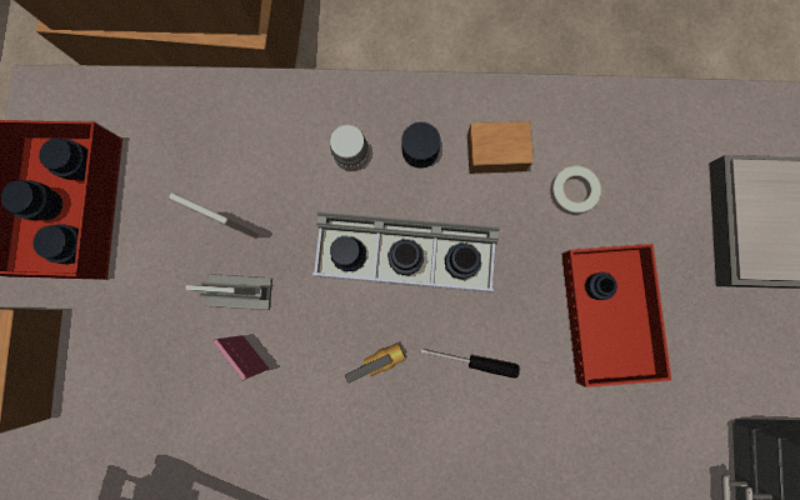

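View pics/scene0b.png

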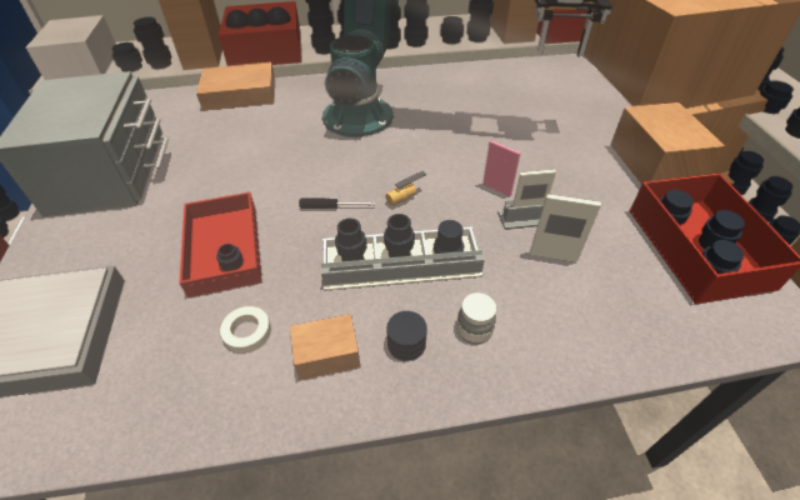

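The top view (800x500) shows the end cap, flat closed top, at (347,253) in the leftmost bay, so bay_1. The plate is in the stand at (225,290), the crate at (617,315) and the bushing at (601,286). The larger white board at (210,208) and the pink one at (242,356) are decoys.

Run:
```python
from h import *
np.set_printoptions(precision=4,suppress=True)
t=load('top0');s=load('scene0')
def near(c,p,r,z0,z1):
    P=c.reshape(-1,3); m=(np.hypot(*(P[:,:2]-p).T)<r)&(P[:,2]>z0)&(P[:,2]<z1); return P[m]
ct,cs=cloud(t),cloud(s)
cap=bydepth(t,[(347*.8,253*.8)])[0];print('cap px',cap, bydepth(s,[(450*.8,228*.8)]))
bu=bydepth(t,[(601*.8,286*.8)])[0];print('bush',bu)
pl=bydepth(t,[(200*.8,289*.8),(225*.8,291*.8)]);print('plate top px',pl, bydepth(s,[(536*.8,188*.8)]))
for n,c in (('top',ct),('scene',cs)):
    q=near(c,cap[:2],.045,.070,.09);print(n,'cap top',len(q),q.mean(0),q.min(0),q.max(0),cv2.minEnclosingCircle(q[:,:2].astype(np.float32)))
    q=near(c,pl.mean(0)[:2],.09,.055,.16)
    if len(q)>5: print(n,'plate',len(q),q.mean(0),q.min(0),q.max(0),cv2.minAreaRect(q[:,:2].astype(np.float32)), 'ztop',np.percentile(q[:,2],99))
    q=near(c,bu[:2],.04,.02,.06);print(n,'bush',q.mean(0),q.min(0),q.max(0),cv2.minEnclosingCircle(q[:,:2].astype(np.float32)))
    q=near(c,cap[:2]+[0,-.1],.22,.043,.056);print(n,'slotblock',len(q),q[:,2].mean(),cv2.minAreaRect(q[:,:2].astype(np.float32)))
cr=bydepth(t,[(617*.8,330*.8)])[0]
q=near(ct,cr[:2],.17,.04,.056);print('crate rim',len(q),cv2.minAreaRect(q[:,:2].astype(np.float32)),'floor z',cr)
a=t['image'][:,:,::-1]
x=cv2.resize(a[165:240,245:405],(800,375),interpolation=cv2.INTER_CUBIC)
y=cv2.resize(a[210:255,145:225],(400,225),interpolation=cv2.INTER_CUBIC)
z=np.zeros((600,800,3),np.uint8);z[:375]=x;z[375:,:400]=y
y=cv2.resize(s['image'][130:190,395:475,::-1],(400,300))[:225]; z[375:,400:]=y
cv2.imwrite('pics/crop1.png',z)
```

```text
cap px [0.5736 0.1337 0.0796] [[0.5791 0.1374 0.0774]]
bush [ 0.5321 -0.3152  0.0494]
plate top px [[0.5014 0.3591 0.1381]
 [0.5007 0.3181 0.1386]] [[0.5087 0.3444 0.0972]]
top cap top 447 [0.5786 0.1373 0.0782] [0.554  0.1123 0.071 ] [0.6048 0.1631 0.0824] ((0.5790702104568481, 0.1374506652355194), 0.026138268411159515)
top plate 324 [0.4766 0.3328 0.1184] [0.4127 0.3041 0.055 ] [0.5074 0.3831 0.1422] ((0.460123747587204, 0.3449784517288208), (0.07905018329620361, 0.0934317409992218), 88.2633056640625) ztop 0.14162418655691536
top bush [ 0.532  -0.3204  0.0413] [ 0.5084 -0.3511  0.0203] [ 0.5566 -0.2988  0.0537] ((0.5322809815406799, -0.3250121772289276), 0.02630159817636013)
top slotblock 1479 0.04921606619439409 ((0.5979722738265991, 0.01806490123271942), (0.4002881646156311, 0.3204183876514435), 17.24100685119629)
scene cap top 255 [0.5837 0.1365 0.0769] [0.5558 0.1117 0.0701] [0.606  0.1628 0.0806] ((0.5808827877044678, 0.13808709383010864), 0.026790179312229156)
scene plate 800 [0.4919 0.3386 0.1002] [0.4131 0.3038 0.0551] [0.5118 0.3827 0.1409] ((0.46265071630477905, 0.34519004821777344), (0.07885865867137909, 0.09705217182636261), 87.46266174316406) ztop 0.13925420576025746
scene bush [ 0.5429 -0.3234  0.0389] [ 0.515  -0.351   0.0201] [ 0.5606 -0.3015  0.0536] ((0.5362215042114258, -0.32619979977607727), 0.025512265041470528)
scene slotblock 1104 0.04860851511180617 ((0.5995053648948669, 0.06956698000431061), (0.2964670658111572, 0.4074494540691376), 49.94755935668945)
crate rim 1474 ((0.4828749895095825, -0.3473878800868988), (0.24341553449630737, 0.15542887151241302), 5.411423683166504) floor z [ 0.4528 -0.3608  0.0051]
```

View pics/crop1.png

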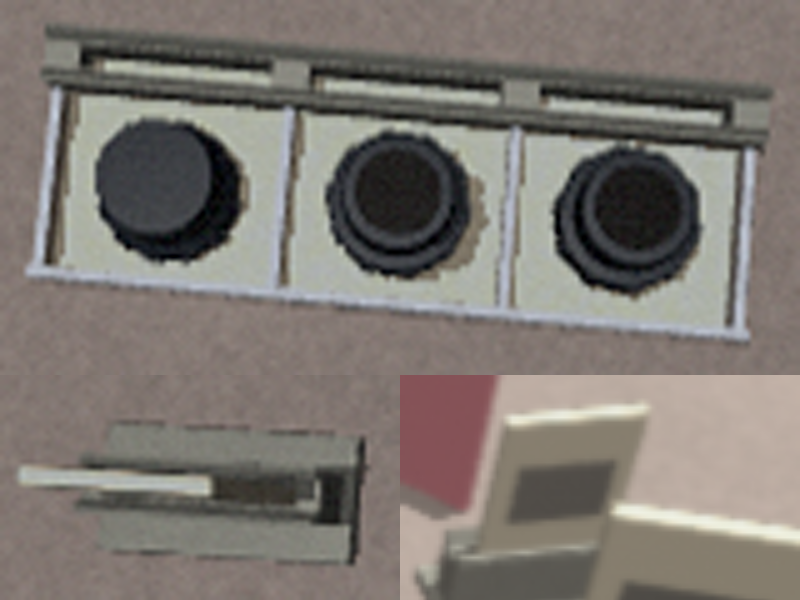

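The crop shows the cap top at about (155,172), slot 1 between (80,60) and (272,80), and the plate's top edge from (20,474) to (211,487). I'll work out the geometry and the first move.

```bash
cat >> h.py <<'E'
def delta(pos,yaw,o=None,tilt0=True):
    "turn (rotvec, tool) and shift (cm, tool) from measured pose to TCP pos, tool down, yaw"
    o=o or robot.get_obs(); R=Ro.from_euler('xyz',o['ee_rot']); G=Ro.from_euler('xyz',[np.pi,0,yaw])
    print('turn',np.round((R.inv()*G).as_rotvec(),3),'shift cm',np.round(R.inv().apply(np.array(pos)-o['tool_pos'])*100,2),'from',np.round(o['tool_pos'],4),np.round(o['ee_rot'],4),'t',o['time'])
E
python3 - <<'E'
from h import *
np.set_printoptions(precision=4,suppress=True)
t=load('top0');s=load('scene0')
A=lambda p:(245+p[0]/5-.4,165+p[1]/5-.4)
def line(n,a,b,z):
    P=atz(t,[A(a),A(b)],z); d=P[0]-P[1]; print(n,P[0][:2],P[1][:2],'len',np.linalg.norm(d),'ang',np.degrees(np.arctan2(-d[0],d[1])))
line('far edge',(45,28),(770,90),.051)
line('near top edge of block',(45,82),(768,148),.051)
line('front wall outer',(28,272),(748,340),.03)
line('slot1 far mouth',(80,48),(272,64),.051)
line('slot1 near mouth',(80,75),(272,93),.051)
line('slot1 end gaps',(80,60),(272,77),.051)
line('slot2',(310,80),(500,97),.051)
line('slot3',(540,100),(730,115),.051)
B=lambda p:(145+p[0]/5-.4,210+(p[1]-375)/5-.4)
P=atz(t,[B((19,475)),B((211,487))],.138);print('plate',P,P.mean(0),np.degrees(np.arctan2(-(P[0]-P[1])[0],(P[0]-P[1])[1])))
C=lambda p:(395+(p[0]-400)/5,130+(p[1]-375)/5)
for tp,sp in ((B((19,475)),C((648,405))),(B((211,487)),C((505,418)))):print('tri plate',tri([(t,tp),(s,sp)]))
print('tri cap',tri([(t,A((155,172))),(s,(450*.8,226*.8))]))
ct=cloud(t)
for n,(x0,x1,y0,y1) in dict(white=(.53,.68,.25,.45),pink=(.38,.48,.25,.4)).items():
    q=ct.reshape(-1,3);q=q[(q[:,0]>x0)&(q[:,0]<x1)&(q[:,1]>y0)&(q[:,1]<y1)&(q[:,2]>.03)];print(n,len(q),q.min(0),q.max(0))
delta([.579,.137,.200],np.pi-.08)
E
```

```text
far edge [0.6477 0.1939] [ 0.6286 -0.1338] len 0.32827983755725426 ang -3.331382289304795
near top edge of block [0.6229 0.1925] [ 0.6023 -0.1331] len 0.3262961862831038 ang -3.625686488213695
front wall outer [0.5384 0.1997] [ 0.5173 -0.1283] len 0.328751656521917 ang -3.6751984600404968
slot1 far mouth [0.6389 0.1775] [0.6341 0.0903] len 0.08729804921812764 ang -3.207816125997433
slot1 near mouth [0.6266 0.1769] [0.6208 0.0898] len 0.08722482171695062 ang -3.7824234078598664
slot1 end gaps [0.6334 0.1772] [0.6281 0.0901] len 0.08726936948003852 ang -3.4967835557105396
slot2 [0.6272 0.0729] [ 0.6219 -0.0127] len 0.08582997305077089 ang -3.539471184343977
slot3 [ 0.6211 -0.0307] [ 0.6167 -0.116 ] len 0.08539173486689758 ang -2.9210961167068654
plate [[0.5035 0.383  0.138 ]
 [0.5011 0.3046 0.138 ]] [0.5023 0.3438 0.138 ] -1.7075963079813825
tri plate [0.5036 0.3844 0.1361]
tri plate [0.5012 0.3053 0.1359]
tri cap [0.5797 0.1368 0.0825]
white 390 [0.605  0.3132 0.031 ] [0.6499 0.4098 0.1718]
pink 516 [0.3802 0.2904 0.0308] [0.4232 0.3342 0.133 ]
turn [-0.002 -0.    -0.142] shift cm [-53.47 -28.85   0.49] from [0.1208 0.5361 0.2044] [-3.1397 -0.0002  2.9198] t 0.1
```

move_arm --deltas '[0,0,-0.02,-1.6,-0.9,0,-0.5,0,0,-0.05,-4.3,-2.3,0,-0.5,0,0,-0.08,-7.5,-4,0,-0.5,0,0,-0.11,-10.7,-5.8,0,-0.5,0,0,-0.14,-14,-7.5,0,-0.5,0,0,-0.16,-17.5,-9.4,0,-0.5,0,0,-0.16,-21,-11.3,0,-0.5,0,0,-0.16,-24.5,-13.2,0,-0.5]'

```text
time: 0.9
tool_pos: [0.3317, 0.3525, 0.205]
ee_rot: [-3.141, -0.001, 3.08]
wrist_force: [1.0, -0.2, 0.3]
width: 0.0705
finger_force: 0.0
```

```bash
python3 -c "
from h import *
delta([.579,.137,.2],np.pi-.061)"
```

```text
turn [-0.    -0.001 -0.001] shift cm [-26.01 -19.99   0.49] from [0.3317 0.3525 0.205 ] [-3.1412e+00 -5.0000e-04  3.0800e+00] t 0.9
```

move_arm --deltas '[0,0,0,-3.5,-2.7,0,-0.5,0,0,0,-7.2,-5.5,0,-0.5,0,0,0,-11,-8.5,0,-0.5,0,0,0,-15,-11.5,0,-0.5,0,0,0,-19,-14.6,0,-0.5,0,0,0,-23,-17.6,0,-0.5,0,0,0,-25.3,-19.4,0,-0.5,0,0,0,-26,-20,0,-0.5]'

```text
time: 1.7
tool_pos: [0.5796, 0.1355, 0.2039]
ee_rot: [-3.141, -0.002, 3.076]
wrist_force: [-0.2, 0.8, 0.0]
width: 0.0706
finger_force: 0.0
```

Run:
```python
from h import *
np.set_printoptions(precision=4,suppress=True)
s=snap('wrist','w1'); print(s['T'],s['fov_y'],s['D'])
delta([.579,.137,.2],np.pi-.061)
c=cloud(s).reshape(-1,3); q=c[(np.hypot(c[:,0]-.579,c[:,1]-.137)<.05)&(c[:,2]>.07)&(c[:,2]<.09)]
if len(q): print(len(q),q.mean(0),cv2.minEnclosingCircle(q[:,:2].astype(np.float32)))
cv2.imwrite('pics/w1b.png',cv2.resize(s['image'][:,:,::-1],(800,500)))
```

```text
[[ 0.0653 -0.9686 -0.2399  0.5091]
 [ 0.9979  0.0632  0.0162  0.1403]
 [-0.0005 -0.2405  0.9707  0.3825]
 [ 0.      0.      0.      1.    ]] 67.98366523389384 [0.0026 0.     0.     0.     0.    ]
turn [-0.001 -0.002 -0.004] shift cm [0.05 0.12 0.4 ] from [0.5794 0.1358 0.204 ] [-3.1406 -0.0017  3.0764] t 1.75
1826 [0.5773 0.139  0.077 ] ((0.5783304572105408, 0.13894225656986237), 0.025880536064505577)
```

View pics/w1b.png

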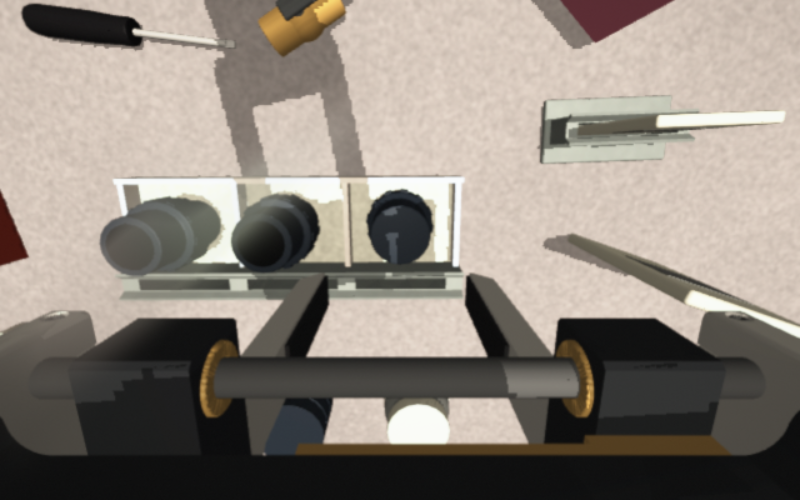

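The wrist view shows the cap at (399,230) below the open fingers, centre near (0.578, 0.138), with its top at 0.077. Descending.

move_arm --deltas '[0,0,0,0.1,0.2,2,-0.5,0,0,0,0.1,0.2,5,-0.5,0,0,0,0.1,0.2,8.5,-0.5,0,0,0,0.1,0.2,11.5,-0.5,0,0,0,0.1,0.2,14,-0.5,0,0,0,0.1,0.2,15.7,-0.5,0,0,0,0.1,0.2,16.3,-0.5,0,0,0,0.1,0.2,16.3,-0.5]'

```text
time: 2.55
tool_pos: [0.5758, 0.1412, 0.0417]
ee_rot: [-3.142, -0.002, 3.081]
wrist_force: [0.8, -0.3, 0.3]
width: 0.0706
finger_force: 0.0
```

move_arm --deltas '[0,0,0,0,0,0,0,0,0,0,0,0,0,0.2,0,0,0,0,0,0,0.4,0,0,0,0,0,0,0.4,0,0,0,0,0,0,0.4,0,0,0,0,0,0,0.4]'

```text
time: 3.15
tool_pos: [0.5782, 0.1404, 0.0441]
ee_rot: [3.141, 0.003, 3.08]
wrist_force: [-0.1, -0.6, 5.3]
width: 0.0514
finger_force: 30.0
```

move_arm --deltas '[0,0,0,0,0,-0.8,0.4,0,0,0,0,0,-2.5,0.4,0,0,0,0,0,-5,0.4,0,0,0,0,0,-8,0.4,0,0,0,0,0,-11,0.4,0,0,0,0,0,-13.5,0.4,0,0,0,0,0,-15,0.4,0,0,0,0,0,-15,0.4]'

```text
time: 3.95
tool_pos: [0.5784, 0.1404, 0.195]
ee_rot: [3.14, 0.004, 3.08]
wrist_force: [0.3, 0.7, -1.2]
width: 0.0512
finger_force: 30.0
```

Run:
```python
from h import *
np.set_printoptions(precision=4,suppress=True)
for i in range(1):
    s=snap('wrist','w2')
P=[];E=[]
for i in range(6): 
    o=robot.get_obs();P.append(o['tool_pos'])
print(np.array(P),o['wrist_force'],o['finger_force'])
delta([.418,-.353,.19],np.pi+.094)
im=s['image'][:,:,::-1]; t=snap('top','top1')
x=cv2.resize(im[130:250,80:380],(800,320),interpolation=cv2.INTER_CUBIC)
y=cv2.resize(t['image'][165:220,245:405,::-1],(800,275),interpolation=cv2.INTER_CUBIC)
cv2.imwrite('pics/crop2.png',np.vstack([x,y]))
```

```text
[[0.5775 0.1403 0.1928]
 [0.5775 0.1403 0.1928]
 [0.5775 0.1403 0.1928]
 [0.5775 0.1403 0.1928]
 [0.5775 0.1403 0.1928]
 [0.5775 0.1403 0.1928]] [ 0.4079  0.6124 -0.7474] 29.999751855502836
turn [ 0.     0.001 -0.156] shift cm [ 12.87 -50.22   0.25] from [0.5775 0.1403 0.1928] [3.1412 0.0011 3.0798] t 4.0
```

View pics/crop2.png

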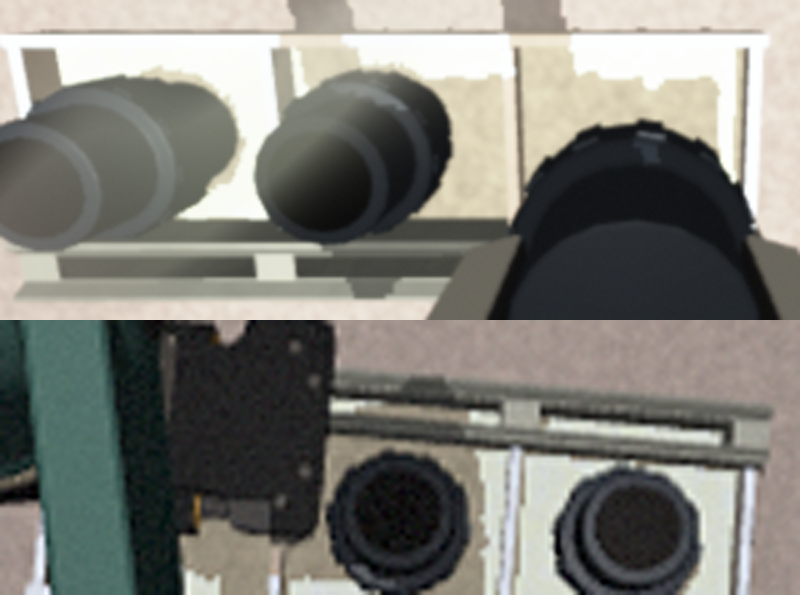

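The cap is held and its bay is empty. Moving over to the crate.

move_arm --deltas '[0,0,-0.01,0.4,-1.5,0,0.4,0,0,-0.02,1,-4,0,0.4,0,0,-0.04,1.8,-7.2,0,0.4,0,0,-0.06,2.8,-11,0,0.4,0,0,-0.08,3.8,-14.8,0,0.4,0,0,-0.1,4.8,-18.6,0,0.4,0,0,-0.12,5.8,-22.4,0,0.4,0,0,-0.156,6.8,-26.2,0,0.4]'

```text
time: 4.85
tool_pos: [0.4914, -0.118, 0.1899]
ee_rot: [3.14, -0.004, -3.046]
wrist_force: [1.0, 0.1, -1.9]
width: 0.0514
finger_force: 30.0
```

```bash
python3 -c "
from h import *
delta([.418,-.353,.19],np.pi+.094)"
```

```text
turn [ 0.002 -0.004  0.002] shift cm [ 9.550e+00 -2.269e+01 -2.000e-02] from [ 0.4914 -0.118   0.1899] [ 3.1396 -0.0038 -3.046 ] t 4.85
```

move_arm --deltas '[0,0,0,1.6,-3.8,0,0.4,0,0,0,3.2,-7.6,0,0.4,0,0,0,4.8,-11.4,0,0.4,0,0,0,6.4,-15.2,0,0.4,0,0,0,7.8,-18.6,0,0.4,0,0,0,8.9,-21.2,0,0.4,0,0,0,9.4,-22.4,0,0.4,0,0,0,9.5,-22.7,0,0.4]'

```text
time: 5.65
tool_pos: [0.419, -0.3523, 0.1904]
ee_rot: [3.138, -0.002, -3.049]
wrist_force: [0.7, 0.4, -1.6]
width: 0.051
finger_force: 30.0
```

Run:
```python
from h import *
np.set_printoptions(precision=4,suppress=True)
s=snap('wrist','w3');t=snap('top','top2')
delta([.418,-.353,.037],np.pi+.094)
c=cloud(t).reshape(-1,3)
q=c[(np.hypot(c[:,0]-.532,c[:,1]+.325)<.04)&(c[:,2]>.02)&(c[:,2]<.06)];print('bush',cv2.minEnclosingCircle(q[:,:2].astype(np.float32)))
w=cloud(s).reshape(-1,3)
q=w[(abs(w[:,0]-.48)<.08)&(abs(w[:,1]+.347)<.11)&(w[:,2]<.02)];print('floor z wrist',np.median(q[:,2]),len(q))
q=w[(np.hypot(w[:,0]-.483,w[:,1]+.347)<.17)&(w[:,2]>.043)&(w[:,2]<.056)];print('rim',cv2.minAreaRect(q[:,:2].astype(np.float32)))
cv2.imwrite('pics/c3.png',np.vstack([cv2.resize(s['image'][:,:,::-1],(480,300)),cv2.resize(t['image'][160:320,400:640,::-1],(480,300))]))
```

```text
turn [ 0.002 -0.001  0.   ] shift cm [ 0.19 -0.21 15.43] from [ 0.4199 -0.3511  0.1913] [ 3.1392 -0.0009 -3.0473] t 5.75
bush ((0.532129168510437, -0.32534462213516235), 0.02570084109902382)
floor z wrist 0.0032272946665386215 6286
rim ((0.48232391476631165, -0.3476197421550751), (0.240696981549263, 0.15011759102344513), 5.886748313903809)
```

View pics/c3.png

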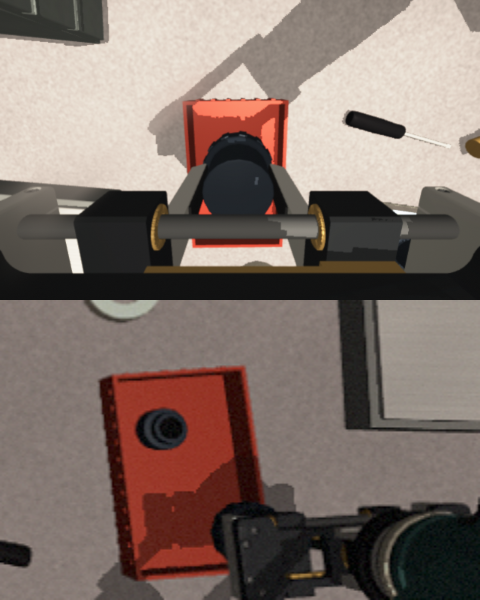

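Cap above the free half, at wrist (240,185) in the lower part of the crate; bushing clear. Lowering with a force check near the floor.

move_arm --deltas '[0,0,0,0.1,-0.1,2,0.4,0,0,0,0.1,-0.1,5,0.4,0,0,0,0.1,-0.1,8,0.4,0,0,0,0.1,-0.1,11,0.4,0,0,0,0.1,-0.1,13.2,0.4,0,0,0,0.1,-0.1,14.3,0.4,0,0,0,0.1,-0.1,14.8,0.4,0,0,0,0.1,-0.1,14.8,0.4]'

```text
time: 6.55
tool_pos: [0.4195, -0.3525, 0.0446]
ee_rot: [3.141, 0.0, -3.046]
wrist_force: [-0.6, -0.2, -0.6]
width: 0.0511
finger_force: 30.0
```

move_arm --deltas '[0,0,0,0,0,0.1,0.4,0,0,0,0,0,0.2,0.4,0,0,0,0,0,0.3,0.4,0,0,0,0,0,0.3,0.4]'

```text
time: 6.95
tool_pos: [0.4192, -0.3533, 0.0418]
ee_rot: [-3.141, 0.0, -3.048]
wrist_force: [-0.8, 0.1, -1.3]
width: 0.0513
finger_force: 30.0
```

move_arm --deltas '[0,0,0,0,0,0.1,0.4,0,0,0,0,0,0.1,0.4,0,0,0,0,0,0.1,0.4]'

```text
time: 7.25
tool_pos: [0.4192, -0.3534, 0.0411]
ee_rot: [-3.141, 0.0, -3.048]
wrist_force: [-0.5, 0.8, 2.8]
width: 0.0517
finger_force: 30.0
```

move_arm --deltas '[0,0,0,0,0,0.1,0.4,0,0,0,0,0,0.1,0.4,0,0,0,0,0,0.1,0.4]'

```text
time: 7.55
tool_pos: [0.4192, -0.3534, 0.0411]
ee_rot: [-3.141, 0.0, -3.047]
wrist_force: [-2.6, 2.3, 6.5]
width: 0.0513
finger_force: 30.0
```

move_arm --deltas '[0,0,0,0,0,0.1,0.4,0,0,0,0,0,0.1,0.4,0,0,0,0,0,0.1,0.4]'

```text
time: 7.85
tool_pos: [0.4192, -0.3534, 0.041]
ee_rot: [-3.141, 0.001, -3.047]
wrist_force: [-4.1, 3.0, 11.8]
width: 0.0515
finger_force: 30.0
```

Contact. Backing off a touch, opening slowly and rising.

move_arm --deltas '[0,0,0,0,0,-0.15,0.4,0,0,0,0,0,-0.2,0,0,0,0,0,0,-0.2,-0.1,0,0,0,0,0,-0.2,-0.3,0,0,0,0,0,-0.2,-0.5,0,0,0,0,0,-0.2,-0.5]'

```text
time: 8.45
tool_pos: [0.4189, -0.3527, 0.0396]
ee_rot: [3.141, -0.001, -3.047]
wrist_force: [0.3, -0.2, 0.1]
width: 0.0692
finger_force: 0.0
```

move_arm --deltas '[0,0,0,0,0,-1,-0.5,0,0,0,0,0,-3,-0.5,0,0,0,0,0,-6,-0.5,0,0,0,0,0,-9,-0.5,0,0,0,0,0,-12,-0.5,0,0,0,0,0,-15,-0.5,0,0,0,0,0,-17.5,-0.5,0,0,0,0,0,-18,-0.5]'

```text
time: 9.25
tool_pos: [0.4203, -0.3543, 0.2251]
ee_rot: [-3.136, 0.005, -3.047]
wrist_force: [-0.2, 0.1, 0.4]
width: 0.0704
finger_force: 0.0
```

Run:
```python
from h import *
np.set_printoptions(precision=4,suppress=True)
s=snap('wrist','w4'); t=snap('scene','scene4')
for c in (cloud(s),cloud(t)):
    c=c.reshape(-1,3); q=c[(np.hypot(c[:,0]-.418,c[:,1]+.353)<.05)&(c[:,2]>.062)&(c[:,2]<.09)]
    print('cap',len(q),q.mean(0),q[:,2].std(),cv2.minEnclosingCircle(q[:,:2].astype(np.float32)))
delta([.55,.06,.23],np.pi-.061)
delta([.575,.135,.23],np.pi-.061)
```

```text
cap 1599 [ 0.4181 -0.3527  0.0739] 0.001442109749055468 ((0.4191296696662903, -0.3525888919830322), 0.025907345116138458)
cap 258 [ 0.427  -0.3521  0.0731] 0.003804665115399829 ((0.42170408368110657, -0.3536480665206909), 0.02816755510866642)
turn [-0.002  0.002  0.155] shift cm [-16.89  39.93  -0.89] from [ 0.4194 -0.3534  0.2215] [-3.1398  0.0016 -3.0473] t 9.35
turn [-0.002  0.002  0.155] shift cm [-20.08  47.16  -0.9 ] from [ 0.4194 -0.3534  0.2215] [-3.1398  0.0016 -3.0473] t 9.35
```

The cap stands upright in the crate, its top flat at 0.074. Next I go back over the empty bay to measure slot 1 with the wrist camera.

move_arm --deltas '[0,0,0.02,-1,2,0,-0.5,0,0,0.04,-2.7,5.4,0,-0.5,0,0,0.06,-4.6,9.2,0,-0.5,0,0,0.08,-6.6,13.2,0,-0.5,0,0,0.1,-8.6,17.2,0,-0.5,0,0,0.12,-10.6,21.2,0,-0.5,0,0,0.14,-12.6,25.2,0,-0.5,0,0,0.155,-14.6,29.2,0,-0.5]'

```text
time: 10.15
tool_pos: [0.5363, -0.0467, 0.218]
ee_rot: [3.141, -0.004, 3.08]
wrist_force: [0.8, -0.8, -0.6]
width: 0.0705
finger_force: 0.0
```

Run:
```python
from h import *
s=snap('wrist','w5')
delta([.61,.135,.23],np.pi-.061)
```

```text
turn [ 0.007 -0.003  0.006] shift cm [-6.22 17.88 -1.13] from [ 0.538  -0.04    0.2177] [ 3.1347e+00 -2.8000e-03  3.0867e+00] t 10.2
```

move_arm --deltas '[0,0,0,-1.2,3.5,-0.3,-0.5,0,0,0,-2.4,7,-0.6,-0.5,0,0,0,-3.6,10.5,-0.9,-0.5,0,0,0,-4.8,13.8,-1.1,-0.5,0,0,0,-5.7,16.3,-1.1,-0.5,0,0,0,-6.1,17.5,-1.1,-0.5,0,0,0,-6.2,17.8,-1.1,-0.5,0,0,0,-6.2,17.8,-1.1,-0.5]'

```text
time: 11.0
tool_pos: [0.6092, 0.1247, 0.2303]
ee_rot: [-3.141, -0.002, 3.081]
wrist_force: [0.3, -0.1, 0.4]
width: 0.0705
finger_force: 0.0
```

Run:
```python
from h import *
np.set_printoptions(precision=4,suppress=True)
s=snap('wrist','w6')
p=cv2.projectPoints(np.array([[.632,.135,.05]])@np.eye(3),*(lambda R,T:(cv2.Rodrigues(R)[0],T))(np.diag([1,-1,-1])@s['T'][:3,:3].T,-np.diag([1,-1,-1])@s['T'][:3,:3].T@s['T'][:3,3]),K(s),np.array(s['D'],float))[0].ravel();print(p)
u,v=p.astype(int); u0=max(0,u-80);v0=max(0,v-40);print(u0,v0)
cv2.imwrite('pics/w6c.png',cv2.resize(s['image'][v0:v0+80,u0:u0+160,::-1],(800,400),interpolation=cv2.INTER_CUBIC))
t=snap('top','top6');x=t['image'][165:240,245:325,::-1];cv2.imwrite('pics/t6c.png',x)
delta([.502,.344,.23],np.pi/2-.03)
```

```text
[326.4311 196.8244]
246 156
turn [-0.001 -0.     1.539] shift cm [12.08 21.29  0.12] from [0.6093 0.124  0.2312] [-3.141  -0.0007  3.0794] t 11.1
```

View pics/w6c.png

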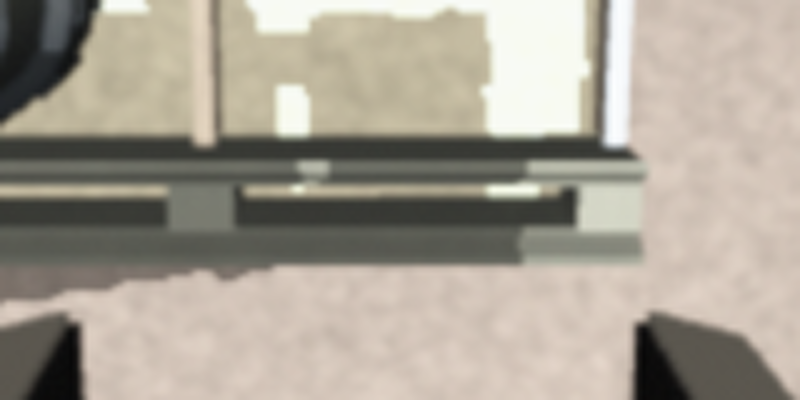

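The crop shows the mouth of slot 1 from column 236 to 577, with the near lip at row 160, the throat at rows 183 to 226 and the far lip at row 262.

Run:
```python
from h import *
np.set_printoptions(precision=4,suppress=True)
s=load('w6'); A=lambda p:(246+p[0]/5-.4,156+p[1]/5-.4)
for z,r in ((.051,159),(.051,262),(.043,183),(.043,226),(.008,195),(.051,178),(.051,235)): print(z,r,atz(s,[A((300,r)),A((400,r))],z)[:,:2].ravel())
print('ends .043',atz(s,[A((236,205)),A((577,205))],.043)[:,:2].ravel(),'.051',atz(s,[A((236,205)),A((577,205))],.051)[:,:2].ravel())
c=cloud(s); 
u=int(246+400/5)
for r in range(150,275,10): print(r,c[int(156+r/5),u],end=';')
P=c.reshape(-1,3); q=P[(P[:,0]>.6)&(P[:,0]<.67)&(P[:,1]>.0)&(P[:,1]<.22)&(P[:,2]>.045)]
print('block',cv2.minAreaRect(q[:,:2].astype(np.float32)))
q=P[(abs(P[:,0]-.57)<.04)&(abs(P[:,1]-.13)<.04)];print('bay floor',np.median(q[:,2]))
```

```text
0.051 159 [0.6182 0.1099 0.6197 0.1346]
0.051 262 [0.6447 0.1081 0.6462 0.1332]
0.043 183 [0.6262 0.109  0.6277 0.1344]
0.043 226 [0.6375 0.1083 0.639  0.1338]
0.008 195 [0.638  0.1069 0.6397 0.1347]
0.051 178 [0.623  0.1096 0.6245 0.1343]
0.051 235 [0.6376 0.1085 0.6391 0.1335]
ends .043 [0.6309 0.0924 0.6362 0.1791] .051 [0.6289 0.0932 0.6341 0.178 ]
150 [0.6222 0.1355 0.0317];160 [0.6211 0.1351 0.0482];170 [0.6236 0.135  0.0486];180 [0.6279 0.1349 0.0411];190 [0.6392 0.1353 0.0065];200 [0.6394 0.135  0.0171];210 [0.6394 0.1347 0.0276];220 [0.6393 0.1344 0.0381];230 [0.6409 0.1342 0.042 ];240 [0.6419 0.134  0.0476];250 [0.6442 0.1338 0.049 ];260 [0.6468 0.1337 0.0489];270 [ 0.6648  0.1342 -0.0007];block ((0.6224066019058228, 0.09980376064777374), (0.19877183437347412, 0.05051690712571144), 88.34040832519531)
bay floor 0.3504557664649955
```

move_arm --deltas '[0,0,0.14,0.9,1.6,0,-0.2,0,0,0.28,2.4,4.2,0,0,0,0,0.42,4.2,7.4,0,0.1,0,0,0.56,6.2,10.9,0,0.1,0,0,0.7,8.2,14.4,0,0.1,0,0,0.84,10.2,18,0,0.1,0,0,0.98,11.6,20.4,0,0.1,0,0,1.12,12.1,21.3,0,0.1]'

```text
time: 11.9
tool_pos: [0.5005, 0.3464, 0.232]
ee_rot: [3.141, -0.001, 1.957]
wrist_force: [-0.1, -0.7, 0.4]
width: 0.0424
finger_force: 0.0
```

move_arm --deltas '[0,0,0.14,0,0,0,0.1,0,0,0.28,0,0,0,0.1,0,0,0.4,0,0,0,0.1,0,0,0.42,0,0,0,0.1,0,0,0.42,0,0,0,0.1,0,0,0.42,0,0,0,0.1]'

```text
time: 12.5
tool_pos: [0.502, 0.3446, 0.2317]
ee_rot: [3.141, -0.0, 1.542]
wrist_force: [-0.0, 0.1, 0.2]
width: 0.0427
finger_force: 0.0
```

Run:
```python
from h import *
np.set_printoptions(precision=4,suppress=True)
s=snap('wrist','w7');delta([.502,.3445,.101],np.pi/2-.03)
c=cloud(s).reshape(-1,3);q=c[(abs(c[:,0]-.502)<.03)&(abs(c[:,1]-.344)<.07)&(c[:,2]>.12)&(c[:,2]<.15)];print(len(q))
if len(q)>3: print(q.min(0),q.max(0),cv2.minAreaRect(q[:,:2].astype(np.float32)))
cv2.imwrite('pics/w7b.png',s['image'][:,:,::-1])
```

```text
turn [ 0.    -0.     0.001] shift cm [-0.03  0.   13.06] from [0.502  0.3448 0.2316] [ 3.1414 -0.0001  1.5414] t 12.55
664
[0.4989 0.3065 0.1237] [0.5086 0.3854 0.1393] ((0.5037941336631775, 0.3458811342716217), (0.07896232604980469, 0.007497272454202175), 88.3070297241211)
```

View pics/w7b.png

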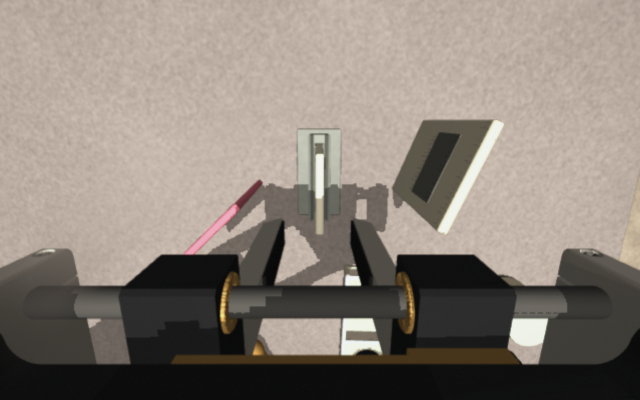

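The plate's top edge at (319,190) lies between the fingers, centred to within 2 mm. The large white board is clear at the right.

move_arm --deltas '[0,0,0,0,0.15,2,0.1,0,0,0,0,0.15,5,0.1,0,0,0,0,0.15,8,0.1,0,0,0,0,0.15,10.5,0.1,0,0,0,0,0.15,12.3,0.1,0,0,0,0,0.15,13.1,0.1,0,0,0,0,0.15,13.1,0.1]'

```text
time: 13.25
tool_pos: [0.5026, 0.3447, 0.0991]
ee_rot: [-3.139, 0.001, 1.541]
wrist_force: [-0.5, 0.9, 1.1]
width: 0.0421
finger_force: 0.0
```

move_arm --deltas '[0,0,0,0,0,0,0.4,0,0,0,0,0,0,0.7,0,0,0,0,0,0,1,0,0,0,0,0,0,1,0,0,0,0,0,0,1,0,0,0,0,0,0,1,0,0,0,0,0,0,1]'

```text
time: 13.95
tool_pos: [0.5037, 0.3454, 0.1011]
ee_rot: [3.141, -0.001, 1.541]
wrist_force: [-0.0, 0.0, 2.4]
width: 0.0076
finger_force: 30.0
```

move_arm --deltas '[0,0,0,0,0,-0.6,1,0,0,0,0,0,-1.6,1,0,0,0,0,0,-3,1,0,0,0,0,0,-5,1,0,0,0,0,0,-7.5,1,0,0,0,0,0,-9.5,1,0,0,0,0,0,-10.5,1,0,0,0,0,0,-10.5,1]'

```text
time: 14.75
tool_pos: [0.5041, 0.3457, 0.2083]
ee_rot: [3.138, -0.003, 1.541]
wrist_force: [0.2, 0.7, -1.4]
width: 0.0077
finger_force: 30.0
```

Run:
```python
from h import *
np.set_printoptions(precision=4,suppress=True)
s=snap('wrist','w8');delta([.6328,.135,.206],np.pi/2-.062)
o=robot.get_obs();T=np.eye(4)
c=cloud(s).reshape(-1,3)-o['tool_pos']; c=Ro.from_euler('xyz',o['ee_rot']).inv().apply(c)
q=c[(abs(c[:,1])<.015)&(abs(c[:,0])<.06)&(c[:,2]>-.06)&(c[:,2]<.12)]
print(len(q),q.min(0),q.max(0))
for lo in np.arange(-.06,.12,.02):
    m=q[(q[:,2]>=lo)&(q[:,2]<lo+.02)]
    if len(m)>3: print(round(lo,3),len(m),m.min(0),m.max(0),np.median(m,0))
b=snap('scene','scene8');x=b['image'][100:260,380:540,::-1]
cv2.imwrite('pics/c8.png',np.hstack([cv2.resize(s['image'][80:400,200:440,::-1],(330,440)),cv2.resize(x,(440,440))]))
```

```text
turn [ 0.001 -0.001  0.032] shift cm [-20.64  13.55   0.04] from [0.5035 0.3454 0.2064] [ 3.1402 -0.001   1.5408] t 14.8
3575 [-0.0393 -0.015  -0.06  ] [0.0404 0.015  0.0875]
-0.06 716 [-0.0065 -0.015  -0.06  ] [ 0.0109  0.015  -0.04  ] [ 0.01    0.0036 -0.0493]
-0.04 2307 [-0.0393 -0.015  -0.04  ] [ 0.0403  0.015  -0.02  ] [ 0.0103 -0.0001 -0.0375]
-0.02 384 [ 0.0082 -0.015  -0.02  ] [ 0.0403  0.0149 -0.    ] [ 0.0102  0.0001 -0.0123]
0.0 58 [ 0.0388 -0.0038  0.0012] [0.0403 0.0037 0.02  ] [ 0.04   -0.0001  0.0103]
0.02 43 [ 0.0381 -0.004   0.0221] [0.0403 0.004  0.0395] [ 0.0401 -0.0004  0.0304]
0.04 31 [ 0.0389 -0.0035  0.0414] [0.0404 0.0038 0.0599] [0.0402 0.0004 0.0507]
0.06 27 [ 0.0385 -0.0037  0.062 ] [0.0403 0.0041 0.0784] [ 0.0402 -0.0003  0.0695]
0.08 9 [ 0.0397 -0.0029  0.0808] [0.0403 0.0034 0.0875] [0.0402 0.0007 0.0844]
```

View pics/c8.png

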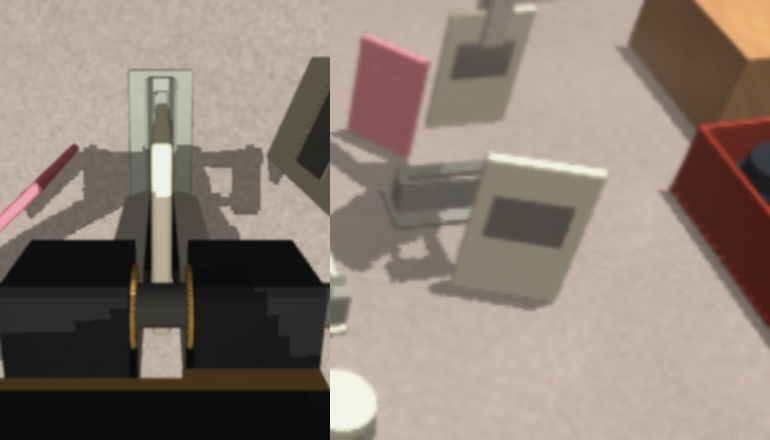

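The plate is held vertical and centred in the tool (within 0.5 mm), the stand is empty. Moving over slot 1.

move_arm --deltas '[0,0,0,-0.8,0.5,-0.8,1,0,0,0.01,-2.4,1.6,-1.6,1,0,0,0.02,-5,3.3,-2,1,0,0,0.02,-8,5.3,-2,1,0,0,0.03,-11,7.2,-2,1,0,0,0.032,-14,9.2,-2,1,0,0,0.032,-16.6,10.9,-2,1,0,0,0.032,-18.6,12.2,-2,1]'

```text
time: 15.65
tool_pos: [0.6203, 0.1528, 0.2244]
ee_rot: [-3.14, 0.001, 1.507]
wrist_force: [0.3, 1.5, -1.2]
width: 0.008
finger_force: 30.0
```

```bash
python3 -c "
from h import *
delta([.6328,.135,.17],np.pi/2-.062)"
```

```text
turn [-0.002  0.001 -0.002] shift cm [-1.69  1.37  5.44] from [0.6203 0.1528 0.2244] [-3.1396e+00  1.1000e-03  1.5068e+00] t 15.65
```

move_arm --deltas '[0,0,0,-0.9,0.7,0,1,0,0,0,-1.6,1.2,1,1,0,0,0,-1.8,1.4,2.7,1,0,0,0,-1.8,1.4,4.4,1,0,0,0,-1.8,1.4,5.5,1,0,0,0,-1.8,1.4,6,1,0,0,0,-1.8,1.4,6,1,0,0,0,-1.8,1.4,6,1]'

```text
time: 16.45
tool_pos: [0.6327, 0.1372, 0.1662]
ee_rot: [3.14, -0.0, 1.509]
wrist_force: [0.2, -0.0, -0.7]
width: 0.0078
finger_force: 30.0
```

Run:
```python
from h import *
np.set_printoptions(precision=4,suppress=True)
P=[];Q=[]
for i in range(4):
    s=snap('wrist','w9'); P.append(s['obs']['tool_pos']);Q.append(s['obs']['ee_rot'])
print(np.array(P),np.array(Q))
c=cloud(s).reshape(-1,3)
# far/near lips of block, seen beyond plate (y>.175)
q=c[(c[:,0]>.6)&(c[:,0]<.67)&(c[:,1]>.0)&(c[:,1]<.25)&(c[:,2]>.044)&(c[:,2]<.054)];print(len(q),q.min(0),q.max(0))
delta([.6328,.135,.101],np.pi/2-.062)
im=s['image'][:,:,::-1]; t=snap('top','top9');b=snap('scene','scene9')
cv2.imwrite('pics/c9.png',np.hstack([cv2.resize(im[60:300,220:420],(400,480),interpolation=cv2.INTER_CUBIC),cv2.resize(b['image'][140:240,245:325+3,::-1],(398,480),interpolation=cv2.INTER_CUBIC)]))
```

```text
[[0.6327 0.1372 0.1662]
 [0.633  0.1372 0.1667]
 [0.6331 0.1371 0.1668]
 [0.6331 0.137  0.1668]] [[ 3.1404 -0.0003  1.5094]
 [ 3.1396 -0.0005  1.5093]
 [ 3.1394 -0.0005  1.5091]
 [ 3.1394 -0.0005  1.509 ]]
940 [0.6179 0.0303 0.044 ] [0.6515 0.1962 0.0523]
turn [ 0.002 -0.     0.   ] shift cm [-0.2  -0.02  6.56] from [0.633  0.1369 0.1666] [ 3.1397 -0.0005  1.509 ] t 16.65
```

View pics/c9.png

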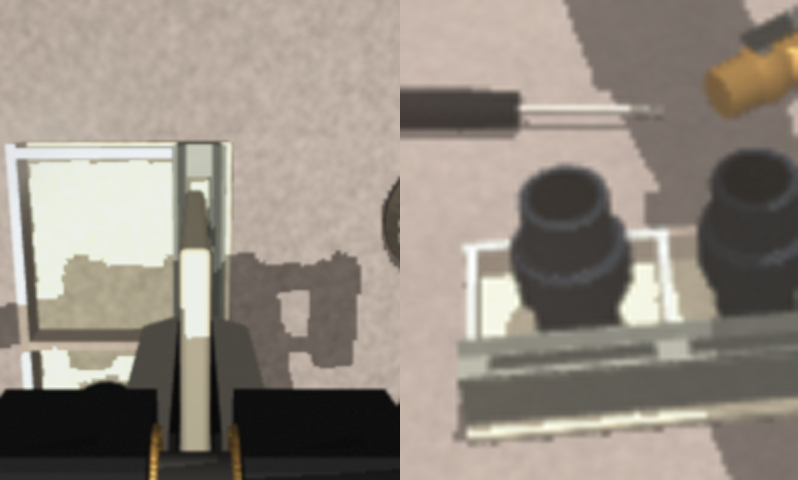

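The view from the +y side shows the plate's foot at (196,190), lined up with the slot's end at (199,165). Lowering in steps.

move_arm --deltas '[0,0,0,-0.15,0,0.7,1,0,0,0,-0.15,0,1.6,1,0,0,0,-0.15,0,2.2,1,0,0,0,-0.15,0,2.6,1,0,0,0,-0.15,0,2.8,1,0,0,0,-0.15,0,2.8,1]'

```text
time: 17.35
tool_pos: [0.6324, 0.1353, 0.1371]
ee_rot: [-3.141, -0.0, 1.509]
wrist_force: [0.4, -0.9, -0.9]
width: 0.0083
finger_force: 30.0
```

move_arm --deltas '[0,0,0,0,0,0.3,1,0,0,0,0,0,0.6,1,0,0,0,0,0,0.8,1,0,0,0,0,0,0.8,1]'

```text
time: 17.75
tool_pos: [0.6329, 0.1355, 0.1359]
ee_rot: [3.137, -0.001, 1.509]
wrist_force: [-4.5, -0.8, 16.0]
width: 0.0079
finger_force: 30.0
```

Contact at throat height with a push toward -x, so the plate is slightly too far +x. Backing up and shifting 2 mm.

move_arm --deltas '[0,0,0,0,0,-0.8,1,0,0,0,0,-0.2,-0.8,1,0,0,0,0,-0.2,-0.8,1,0,0,0,0,-0.2,-0.4,1,0,0,0,0,-0.2,0,1,0,0,0,0,-0.2,0,1]'

```text
time: 18.35
tool_pos: [0.6322, 0.1355, 0.1359]
ee_rot: [3.134, -0.001, 1.509]
wrist_force: [-3.3, -1.0, 19.4]
width: 0.0075
finger_force: 30.0
```

```bash
python3 -c "
from h import *
delta([.6308,.1355,.101],np.pi/2-.062); print(robot.get_obs()['wrist_force'])"
```

```text
turn [ 0.008 -0.001  0.   ] shift cm [-0.01 -0.16  3.49] from [0.6322 0.1355 0.1359] [ 3.1340e+00 -1.2000e-03  1.5088e+00] t 18.35
[-3.34264718 -1.01467277 19.4436883 ]
```

move_arm --deltas '[0,0,0,0,0,-0.8,1,0,0,0,0,0,-1.8,1,0,0,0,0,0,-2.2,1,0,0,0,0,0,-2.2,1,0,0,0,0,0,-2.2,1]'

```text
time: 18.85
tool_pos: [0.6299, 0.1354, 0.1503]
ee_rot: [-3.139, 0.0, 1.509]
wrist_force: [-0.7, 0.5, -1.4]
width: 0.0078
finger_force: 30.0
```

Run:
```python
from h import *
np.set_printoptions(precision=4,suppress=True)
s=snap('wrist','w10');delta([.631,.1355,.101],np.pi/2-.062); print(robot.get_obs()['wrist_force'])
o=s['obs'];c=cloud(s);R=Ro.from_euler('xyz',o['ee_rot']);tc=R.inv().apply(c.reshape(-1,3)-o['tool_pos']).reshape(c.shape)
q=tc.reshape(-1,3)
# plate far edge in tool
m=q[(abs(q[:,0]-.0395)<.003)&(abs(q[:,1])<.012)&(q[:,2]>.02)&(q[:,2]<.1)];
for lo in (.02,.04,.06,.075): k=m[(m[:,2]>lo)&(m[:,2]<lo+.02)];print('plate y',lo,len(k),k[:,1].min(),k[:,1].max(),k[:,2].max())
# slot profile: at tool x .050-.058
zb=o['tool_pos'][2]
for x0 in (.041,.045,.049,.053):
    m=q[(q[:,0]>x0)&(q[:,0]<x0+.004)&(abs(q[:,1])<.03)]
    m=m[np.argsort(m[:,1])]
    print(x0,[(round(a*1000,1),round((zb-b)*1000,0)) for a,b in m[::max(1,len(m)//22),1:]])
cv2.imwrite('pics/c10.png',cv2.resize(s['image'][100:220,260:380,::-1],(600,600),interpolation=cv2.INTER_CUBIC))
```

```text
turn [-0.002  0.     0.   ] shift cm [0.02 0.12 4.92] from [0.6299 0.1354 0.1502] [-3.1393  0.0003  1.5088] t 18.9
[ 0.1582 -0.384  -2.0107]
plate y 0.02 45 -0.004620978291306281 0.0033078390787010213 0.039411628084440445
plate y 0.04 35 -0.004151183098690693 0.0029044801192979436 0.05859459103429682
plate y 0.06 30 -0.004493242607567545 0.0033162544955126745 0.07912909943270295
plate y 0.075 19 -0.004493242607567545 0.0033162544955126745 0.0899174357279551
0.041 [(np.float64(-29.1), np.float64(6.0)), (np.float64(-27.0), np.float64(5.0)), (np.float64(-24.7), np.float64(7.0)), (np.float64(-22.5), np.float64(7.0)), (np.float64(-20.4), np.float64(7.0)), (np.float64(-18.2), np.float64(8.0)), (np.float64(-16.0), np.float64(8.0)), (np.float64(-13.9), np.float64(7.0)), (np.float64(-11.8), np.float64(6.0)), (np.float64(-8.5), np.float64(49.0)), (np.float64(-6.6), np.float64(49.0)), (np.float64(-4.8), np.float64(48.0)), (np.float64(-2.9), np.float64(43.0)), (np.float64(-2.0), np.float64(44.0)), (np.float64(1.8), np.float64(42.0)), (np.float64(10.5), np.float64(42.0)), (np.float64(12.3), np.fl
[... 2250 characters left out ...]
p.float64(28.0)), (np.float64(-17.9), np.float64(29.0)), (np.float64(-15.0), np.float64(29.0)), (np.float64(-12.9), np.float64(30.0)), (np.float64(-10.0), np.float64(29.0)), (np.float64(-7.5), np.float64(51.0)), (np.float64(-4.8), np.float64(47.0)), (np.float64(-2.9), np.float64(45.0)), (np.float64(-0.1), np.float64(41.0)), (np.float64(1.8), np.float64(41.0)), (np.float64(4.7), np.float64(43.0)), (np.float64(6.6), np.float64(42.0)), (np.float64(9.4), np.float64(42.0)), (np.float64(11.3), np.float64(42.0)), (np.float64(13.9), np.float64(47.0)), (np.float64(15.6), np.float64(50.0)), (np.float64(18.4), np.float64(50.0)), (np.float64(23.5), np.float64(6.0)), (np.float64(27.4), np.float64(-2.0))]
```

View pics/c10.png

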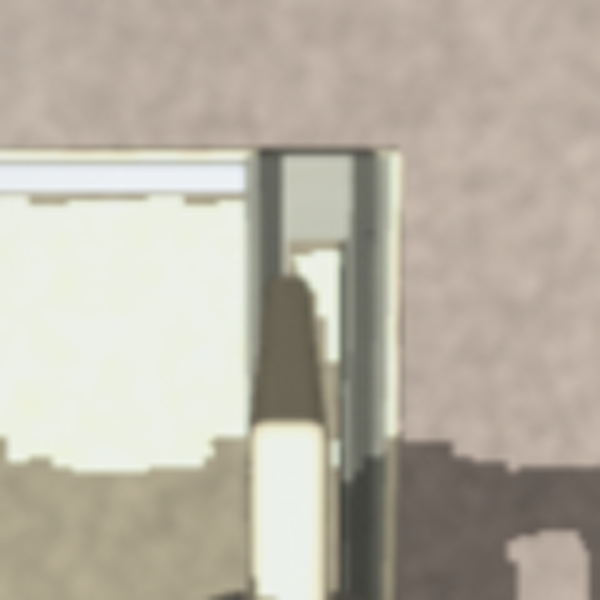

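The enlarged view shows the slot centred at column 317 and the plate's foot at column 291. In tool coordinates the throat runs from -1.5 to 11 mm with the plate at -0.6, so the plate must go about 4.7 mm in +x. My reading of the force sign was wrong.

move_arm --deltas '[0,0,0,0,0.2,0,1,0,0,0,0,0.47,0,1,0,0,0,0,0.47,0,1,0,0,0,0,0.47,0.5,1,0,0,0,0,0.47,1,1,0,0,0,0,0.47,1.5,1,0,0,0,0,0.47,1.8,1,0,0,0,0,0.47,1.8,1]'

```text
time: 19.7
tool_pos: [0.6346, 0.1351, 0.1324]
ee_rot: [-3.14, 0.0, 1.509]
wrist_force: [0.4, -0.7, -1.7]
width: 0.008
finger_force: 30.0
```

Past the throat without any force. Continuing down.

move_arm --deltas '[0,0,0,0,0,0.3,1,0,0,0,0,0,0.7,1,0,0,0,0,0,1.1,1,0,0,0,0,0,1.5,1,0,0,0,0,0,1.9,1,0,0,0,0,0,2.2,1,0,0,0,0,0,2.2,1]'

```text
time: 20.4
tool_pos: [0.6347, 0.1351, 0.1106]
ee_rot: [-3.14, 0.0, 1.509]
wrist_force: [-1.4, -0.1, -1.3]
width: 0.0078
finger_force: 30.0
```

move_arm --deltas '[0,0,0,0,0,0.2,1,0,0,0,0,0,0.4,1,0,0,0,0,0,0.6,1,0,0,0,0,0,0.6,1,0,0,0,0,0,0.6,1]'

```text
time: 20.9
tool_pos: [0.6351, 0.1351, 0.1054]
ee_rot: [-3.141, -0.0, 1.509]
wrist_force: [-0.1, 0.1, -1.4]
width: 0.0078
finger_force: 30.0
```

move_arm --deltas '[0,0,0,0,0,0.1,1,0,0,0,0,0,0.2,1,0,0,0,0,0,0.3,1,0,0,0,0,0,0.3,1]'

```text
time: 21.3
tool_pos: [0.635, 0.1351, 0.1022]
ee_rot: [-3.141, -0.0, 1.509]
wrist_force: [-0.1, -0.5, -1.3]
width: 0.0078
finger_force: 30.0
```

move_arm --deltas '[0,0,0,0,0,0.1,1,0,0,0,0,0,0.2,1,0,0,0,0,0,0.2,1]'

```text
time: 21.6
tool_pos: [0.6353, 0.1351, 0.1011]
ee_rot: [3.141, -0.0, 1.509]
wrist_force: [0.1, 0.1, 1.9]
width: 0.0076
finger_force: 30.0
```

move_arm --deltas '[0,0,0,0,0,0.1,1,0,0,0,0,0,0.2,1,0,0,0,0,0,0.2,1]'

```text
time: 21.9
tool_pos: [0.6354, 0.1351, 0.1011]
ee_rot: [3.14, -0.0, 1.509]
wrist_force: [-2.8, -1.7, 8.5]
width: 0.0076
finger_force: 30.0
```

The plate is on the slot floor: it stopped at 0.101 with 8 N. Relieving the press, opening to 42 mm and rising.

move_arm --deltas '[0,0,0,0,0,-0.25,1,0,0,0,0,0,-0.25,0.8,0,0,0,0,0,-0.25,0.6,0,0,0,0,0,-0.25,0.3,0,0,0,0,0,-0.25,0.1,0,0,0,0,0,-0.25,0.1]'

```text
time: 22.5
tool_pos: [0.6351, 0.1352, 0.1007]
ee_rot: [-3.141, -0.0, 1.509]
wrist_force: [-0.8, -0.2, -0.6]
width: 0.0377
finger_force: 0.0
```

move_arm --deltas '[0,0,0,0,0,-1,0.1,0,0,0,0,0,-3,0.1,0,0,0,0,0,-6,0.1,0,0,0,0,0,-9,0.1,0,0,0,0,0,-12,0.1,0,0,0,0,0,-14,0.1,0,0,0,0,0,-15,0.1,0,0,0,0,0,-15,0.1]'

```text
time: 23.3
tool_pos: [0.6359, 0.1352, 0.2535]
ee_rot: [3.137, -0.001, 1.509]
wrist_force: [-0.3, -0.1, 0.1]
width: 0.0422
finger_force: 0.0
```

Run:
```python
from h import *
np.set_printoptions(precision=4,suppress=True)
b=snap('scene','sceneF');s=snap('wrist','wF');print(robot.get_obs()['tool_pos'])
for n,S in (('scene',b),('wrist',s)):
    c=cloud(S).reshape(-1,3);q=c[(abs(c[:,0]-.635)<.02)&(abs(c[:,1]-.135)<.06)&(c[:,2]>.1)&(c[:,2]<.16)];print(n,len(q),q.min(0),q.max(0),np.percentile(q[:,2],[50,90,97]))
cv2.imwrite('pics/F.png',cv2.resize(b['image'][110:320,120:480,::-1],(800,467)))
```

```text
[0.6349 0.1351 0.25  ]
scene 429 [0.6277 0.0937 0.1001] [0.6436 0.1738 0.1405] [0.1228 0.1371 0.1386]
wrist 629 [0.6289 0.0961 0.1006] [0.6412 0.1752 0.1395] [0.1368 0.1378 0.1383]
```

View pics/F.png

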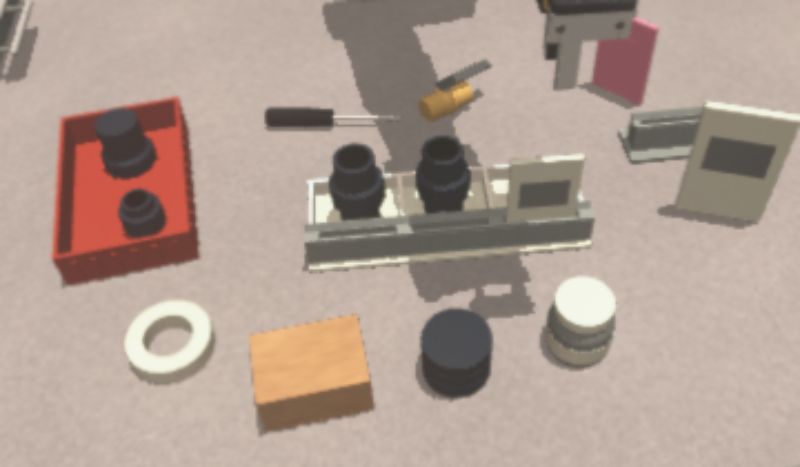

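The final view shows the plate home in slot 1 at (545,190), with its top at 0.138. The cap is upright in the crate at (125,140), the bushing is at (142,212), and everything else is where it was.

```bash
python3 -c "
from bench import robot
print(robot.close_job())"
```

```text
the job is handed in; nothing more can be done
None
```

The end cap stands upright in the free part of the returns crate, the reorder plate is fully home in the slot of bay_1 (its top edge measured at 138 mm), and the job was handed in at about 23.5 s; the plate's first try touched the slot's mouth at about 19 N and was lifted and re-aligned.

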